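# Take the weighted press plate off the mould pins

### The job

The panel has cured: take the press plate by the turning grip of its sliding handle and lift it straight up off the bed's two locating pins, keeping it close to level so that it never cocks or jams; a lead weight is hidden somewhere along its inside, so feel for the balance with small lifts and slide the handle along until it comes up level. Carry it level to the empty cleaning stand, set it down gently, centred and in line on the two bearers, and let go. Do not wrench the pins or disturb the other things on the bench.

Things in the scene. Friction and masses are not known exactly. Their poses are not given: they have to be found in the camera images.
- plate_mid (a point): Press plate: flat steel-skinned plate 180 mm long (its x), 110 mm wide (its y), 14 mm thick; the point is its centre, half-way up, z up. It lies on the bed, whose 12 mm pins pass through its two 14 mm holes at (+73, +39) and (-73, -39) mm. Tilted about 0.14 rad, the holes bind on the pins. With its handle it weighs 0.67 to 0.79 kg, 0.11 kg of it the handle.
- plate_end_a (a point): Middle of the plate's +x end face, half-way up, 90 mm from plate_mid; plate axes. Lifted off balance, the light end comes up first and the heavy end stays down on the bed. A side push left in the handle presses the holes on the pins and can hide this: ease it off, or reckon with its moment, before judging the balance.
- plate_end_b (a point): Middle of the plate's -x end face, half-way up, 90 mm from plate_mid; plate axes. The hidden weight puts the balance point anywhere up to 35 mm either side of the plate's middle along x, on the centre line (y = 0).
- grip (a point): Centre of the handle's turning grip: black rubber sleeve 18 mm in diameter, 64 mm long along the plate's y, between two grey uprights; axis 63 mm above plate_mid, 42 mm clear below it. Pinch it from above, fingers closing along the plate's x. It turns almost freely (0.02 N m), so the plate hangs from it like a pendulum and tilts unless the handle is within about 5 mm of the balance point.
- carriage (a joint): Where the handle stands along the plate: metres along the plate's +x from its middle, -0.046 to 0.046. It slides against about 4 N of friction and stays where left: hold the grip and move it along the plate's x while the plate rests on the bed (the pins hold the plate back).
- bed_top (a point): Mould bed, fixed: plywood board 220 x 150 mm with a grey block 196 x 126 mm; the point is the centre of its flat top, 36 mm above the bench, where the plate lies. x along its length. Two steel pins, 12 mm in diameter with coned tips, stand 48 mm above this top at (+73, +39) and (-73, -39) mm.
- stand_top (a point): Cleaning stand, fixed: wooden board 200 x 150 mm with two bearers across it, each 24 mm wide (x), 130 mm long (y), centred 60 mm either side of the middle; the point is the stand's middle at the level of the bearers' tops, 32 mm above the bench. x along its length. The plate lies on it with its length along this x, either way round.
- plate: The press plate as a body (origin at the centre of its underside, 7 mm below plate_mid; x along its length, z up).
- sleeve: The black turning grip itself, the part to hold (origin at its centre, y along its length; it turns about y).
- bed: The mould bed as a body (origin at the centre of its underside, on the bench).
- stand: The cleaning stand as a body (origin at the centre of its underside, on the bench).
- mix_cup: open clear plastic cup, 68 mm across, 85 mm tall, between bed and stand; leave alone (origin: its underside).
- hardener: upright white bottle, 56 mm across, 110 mm tall, between bed and stand; leave alone (origin: its underside).
- tin: upright steel tin 80 mm across, 100 mm tall; leave alone (origin: its underside).
- block: blue block 110 x 75 x 30 mm; leave alone (origin: its underside).
- roller: aluminium laminating roller 90 mm wide with wooden handle, 32 mm tall; leave alone (origin: its underside).
- brush: brush lying flat at the back; leave alone (origin: its underside).
- spatula: spatula lying flat at the back; leave alone (origin: its underside).
Things that resemble listed ones, but are neither listed nor needed, are in the scene too. What is shaped like the plate but blue is not meant.

How it is judged (in metres and radians):
On the way:
1. the plate is lifted clear of the pins (its middle at least 52 mm above where it lay, over the bed) and hangs within 0.1 rad of level, held by its turning grip (z of plate_mid in the frame of bed_top above 0.059 m and horizontal distance between plate_mid and bed_top below 0.03 m and angle between plate_mid's own z axis and vertical below 0.1 rad and contact force between the fingers and sleeve above 1 N), for 0.2 s.
At the end, for the whole second after the job is handed in: the plate lies flat on both bearers of the stand, its middle within 20 mm along and 15 mm across of the stand's middle, its length within 0.15 rad of the stand's, at rest and let go (x of plate_mid in the frame of stand_top between -0.02 and 0.02 m and y of plate_mid in the frame of stand_top between -0.015 and 0.015 m and z of plate_mid in the frame of stand_top between 0.003 and 0.011 m and angle between the x axis of plate_mid and the x axis of stand_top, either way round below 0.15 rad and angle between plate_mid's own z axis and vertical below 0.04 rad and linear speed of plate below 0.02 m/s); the robot touches nothing.
It fails at once if the plate is cocked more than 0.2 rad from level (angle between plate_mid's own z axis and vertical above 0.2 rad).
It fails at once if the plate is wrenched or driven against the bed and pins with more than 60 N (contact force between plate and bed above 60 N).
It fails at once if the plate is dropped or slammed on the stand (more than 60 N) (contact force between plate and stand above 60 N).
It fails at once if any of the other things on the bench is moved more than 30 mm (distance of any of mix_cup, hardener, brush, spatula, tin, block, roller from where it was at the start of the episode above 0.03 m).
It also fails if it takes over 67 s, if anything falls off the work surface, if the arm or the gripper's body presses on something with over 40 N, if the wrist force passes 120 N, or if a joint passes its speed limit or range.

### The arm

A 6-joint arm with a two-finger parallel gripper is mounted at the origin on the work surface. World frame = base frame: x ahead of the robot, y to its left, z up, the work surface at z = 0. Lengths are in m, angles in degrees, forces in N, time in s.
With the tool pointing down it reaches from about 0.25 to 0.725 m from the base axis. Payload 9.7 kg.
Tool frame: the origin (TCP) lies at the very end of the fingers, on their centre line; the grasp point (between the pads) lies grasp_offset behind it (grasp_offset is the distance from the TCP to the grasp point, in m); z points along the fingers, y is the line along which they close (so a half turn about z gives the same grasp; the last joint's range is limited). The gripper opens to 85 mm and grips with 20 to 120 N. Pads are 22 mm wide; open, the fingers measure 114 mm over their backs; the gripper's body (76 mm by 85 mm) begins 54 mm behind the grasp point. The pads swing forward as they close: fully open they stand 13 mm farther back than shut.
Start: joints at [76.547, 4.979, 10.078, 95.1, 0, 90], TCP at [0.128, 0.535, 0.231] pointing down, gripper open.
Joint ranges: [-179.16, 179.16], [-48.56, 103.87], [-65.8, 70.77], [-126.05, 130.52], [-82.76, 87.17], [-180, 180]. Speed limits (degrees/s): [127.2, 127.2, 147.25, 180, 180, 180].

### API

Orientations are given as [roll, pitch, yaw] about the fixed x, y, z axes, in that order (R = Rz(yaw) Ry(pitch) Rx(roll)).
In Python, from workcell import get_obs, camera, calibration, job_done, recognise, cut_out, mark_of, grasp_offset gives the robot as it stands.
- The arm moves only by the tool servo_tool, never from a script. Its argument "moves" is a list of rows, each a list of 3 entries, a list of its own where there are three numbers: the turn, a rotation vector about the tool's x, y, z in degrees, then the shift along the tool's x, y, z in m, then the opening in per cent of the stroke, from 0 (shut) to 100 (fully open). In form: [[[ax, ay, az], [x, y, z], claw], ...]. A call has 1 to 12 rows; each row shifts and turns the commanded pose from where the row before left it, along the tool's axes as they then stand; what a row does not reach is not made up. A row lasts 1/10 s, in which the tool goes at most 50 mm and 8.59 degrees, less where a joint would pass 70% of its speed; a pose out of reach is approached as far as the arm can. A call is refused whole if a number of a shift passes 0.05 or a number of a turn 8.59, either way. A call with a gripper value outside its range is refused whole. The fingers move at their own pace and stop on an object; "force" is the grip in N (left out, the last holds). Time passes only in rows, so rows that do not move let the fingers close. It gives the time, the measured TCP pose, the force, the opening and the grip force at its end, in the units of the state.
- get_obs(): the state, without advancing time (a new reading comes with each control period).
- camera(name): name is "side" or "top"; returns (picture, depth): 420x560x3 uint8, red, green, blue; 420x560 float32, m along the optical axis (not along the pixel's ray), 0 where there is no reading.
- calibration(name): a dict with "camera_matrix" (3x3 intrinsics, pixels), "dist" ([k1, k2, p1, p2, k3] as OpenCV has them; the pictures are not rectified), "R" (3x3) and "t" (3): a world point X has camera coordinates R X + t. Camera axes: x right, y down, z forward; pixel columns grow to the right and rows downward; lengths in m; the calibration is good to about 2 mm. A picture is of the moment at which its call begins. calibration takes no time and is no camera call.
- job_done(): hands the job in; it is judged then, once.
Trained networks look in the newest picture that a camera, given by its name, has taken for a name from the list of things; names that differ only in an ending like _2 or _b are one class to them, and where a whole thing is asked for, a point or a joint stands for the part that bears it (a point fixed in the world has none). Each returns a list of dicts, best first, with "score" (0 to 1); they miss things now and then, are a little off and sometimes report something else, mostly with a low value. They report only what shows in the picture. A call takes as long as a camera call. They do not tell look-alikes from the thing itself.
- recognise(name, camera): "xyz" ([x, y, z] in m, in the coordinates of the camera as it stood for that picture, good to about 4 mm: the middle of the surface that is visible of it).
- cut_out(name, camera): "mask" (420x560 bool, what is visible of it).
- mark_of(name, camera): "xyz" ([x, y, z] in m, in the coordinates of the camera as it stood for that picture, good to about 4 mm: a listed point, or the origin of a listed thing).
The state is a dict: "time": time; "q": joint angles; "qd": joint speeds; "joint_efforts": joint torques, N m; "ee_pos": TCP position; "tcp_rot": TCP orientation; "wrist_force": force on the tool from outside, world axes, zero at the start; "torque": the same for the moment, N m; "opening": finger opening in m; "grasp_force": force on a finger pad.
Only numpy, scipy, OpenCV 4.12 (cv2) and the standard library are available. Lean on these libraries where they do the work, as an engineer would, in place of code of your own. Each camera call takes 0.05 s, during which the arm holds its last target. There are 200 camera calls.

## Working session

There is one attempt and no reset: what is moved stays moved. The work goes in short steps, Python scripts to look and compute and a tool call to move; the robot and the scene stay as the last step left them, time stands still between calls to the robot, and variables do not carry over. Pictures are saved under pics/ and viewed, at most 10 in all, crops included, and the job is handed in when it is done.

Besides the shell and the picture viewer there is one more tool, called after "Emit:" as name([rows], argument=value, ...), one row to a line, values as JSON. servo_tool: Moves the arm, as the interface text tells. Its arguments: {"type":"object","properties":{"moves":{"type":"array"},"force":{"type":"number"}},"required":["moves"]}

```bash
mkdir -p pics; cat > h.py <<'E'
import numpy as np, cv2
from workcell import *
def w(cam,p):
    c=calibration(cam); return np.array(c["R"]).T@(np.array(p)-np.array(c["t"]))
def px(cam,X):
    c=calibration(cam); r,_=cv2.Rodrigues(np.array(c["R"])); return cv2.projectPoints(np.array([X],float),r,np.array(c["t"],float),np.array(c["camera_matrix"]),np.array(c["dist"],float))[0].ravel().round()
def marks(cam,names,k=2):
    for n in names:
        for d in mark_of(n,cam)[:k]:
            X=w(cam,d["xyz"]); print(cam,n,round(d["score"],2),X.round(4),px(cam,X))
E
python3 - <<'E'
from h import *
for c in("top","side"):
    p,d=camera(c); cv2.imwrite(f"pics/{c}0.png",p[:,:,::-1])
    marks(c,["plate_mid","plate_end_a","plate_end_b","grip","bed_top","stand_top","mix_cup","hardener"])
print(get_obs(), grasp_offset)
E
```

```text
top plate_mid 0.95 [ 0.5415 -0.2051  0.0407] [359. 200.]
top plate_mid 0.72 [0.2803 0.2199 0.0061] [210. 297.]
top plate_end_a 0.97 [ 0.6335 -0.2222  0.0437] [364. 167.]
top plate_end_a 0.91 [0.2204 0.1487 0.0035] [236. 317.]
top plate_end_b 0.97 [ 0.6335 -0.2222  0.0437] [364. 167.]
top plate_end_b 0.91 [0.2204 0.1487 0.0035] [236. 317.]
top grip 0.61 [ 5.452e-01 -2.000e-04  8.000e-04] [286. 201.]
top grip 0.6 [0.2769 0.2126 0.0719] [210. 301.]
top stand_top 0.95 [0.5459 0.2004 0.0354] [214. 202.]
top mix_cup 0.94 [ 0.4393 -0.0167 -0.0017] [292. 238.]
top mix_cup 0.67 [ 0.5465 -0.2065  0.0358] [359. 198.]
top hardener 0.61 [ 0.5451 -0.0014 -0.0013] [286. 201.]
side plate_mid 0.83 [ 0.5424 -0.2054  0.039 ] [328. 272.]
side plate_end_a 0.84 [ 0.4577 -0.1888  0.0466] [295. 278.]
side plate_end_a 0.75 [ 0.6318 -0.2234  0.041 ] [361. 263.]
side plate_end_b 0.84 [ 0.4577 -0.1888  0.0466] [295. 278.]
side plate_end_b 0.75 [ 0.6318 -0.2234  0.041 ] [361. 263.]
side grip 0.56 [0.2837 0.2178 0.0724] [167. 205.]
side grip 0.55 [ 0.508  -0.2014  0.1071] [318. 255.]
side stand_top 0.65 [0.5466 0
[... 161 characters left out ...]
542  0.0014 0.0014] [283. 237.]
{'time': 0.9, 'q': array([7.65478662e+01, 4.97928866e+00, 1.00805602e+01, 9.50999181e+01,
       1.20917933e-03, 9.00002618e+01]), 'qd': array([-0.07953428,  0.06470286,  0.01647786,  0.02522835, -0.07856709,
       -0.06585738]), 'joint_efforts': array([-6.07658894e-04, -5.20099747e+01,  4.64855433e+01,  1.43686535e-03,
        7.29519570e-05,  1.77303122e-05]), 'ee_pos': array([0.12794417, 0.53491989, 0.23130144]), 'tcp_rot': array([ 1.79998647e+02, -1.20918551e-03,  1.66547604e+02]), 'wrist_force': array([0.57936222, 0.97467984, 0.02540409]), 'torque': array([-0.02663668, -0.0561513 , -0.02311757]), 'grasp_force': 0.0, 'opening': 0.08510153897243251} 0.0187
```

View pics/top0.png

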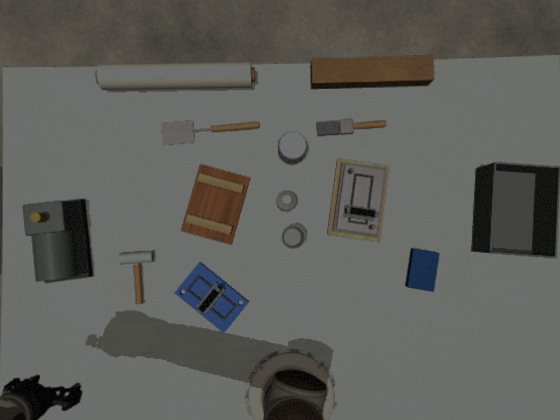

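View pics/side0.png

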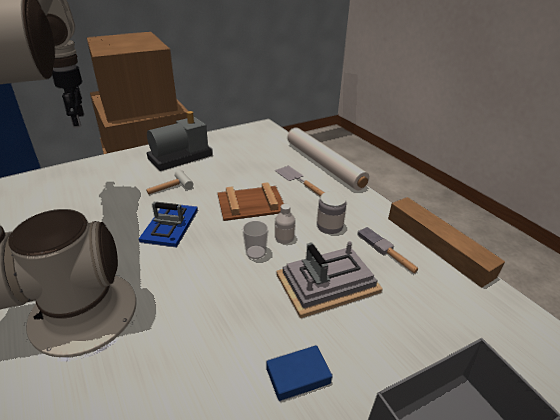

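The top view shows the steel-coloured plate on its bed at (359,200), with its handle bar at about (361,211) and pins at about (350,170) and (370,230). The empty stand is at (215,204), and the cup, bottle and tin are at (292,237), (286,201) and (293,148). There are two plate candidates: the grey one at (359,200) and a blue one at (212,297). The grey one fits, because it is steel-skinned and sits on the bed with pins; the blue one is excluded by the task. I'll confirm with a crop.

```bash
cat >> h.py <<'E'
def cloud(cam,d,mask):
    c=calibration(cam); v,u=np.nonzero(mask&(d>0)); z=d[v,u]
    n=cv2.undistortPoints(np.c_[u,v].astype(np.float64)[:,None],np.array(c["camera_matrix"]),np.array(c["dist"],float))[:,0]
    return (np.c_[n*z[:,None],z]-np.array(c["t"]))@np.array(c["R"])
def rect(P):
    (c,s,a)=cv2.minAreaRect((P[:,:2]*1000).astype(np.float32)); return np.round(c,1),np.round(s,1),round(a,1)
E
python3 - <<'E'
from h import *
p,d=camera("top")
cv2.imwrite("pics/crop.png",cv2.resize(p[145:255,310:420][:,:,::-1],(600,600),interpolation=cv2.INTER_CUBIC))
full=np.ones(d.shape,bool); P=cloud("top",d,full)
def box(x0,x1,y0,y1,z0,z1): return P[(P[:,0]>x0)&(P[:,0]<x1)&(P[:,1]>y0)&(P[:,1]<y1)&(P[:,2]>z0)&(P[:,2]<z1)]
bed=(.40,.69,-.32,-.10)
print("plate",rect(box(*bed,.043,.060)),"blk",rect(box(*bed,.028,.06)),"board",rect(box(*bed,.006,.2)))
h=box(*bed,.092,.13); print("grip",len(h),rect(h),h.mean(0),h[:,2].max())
st=(.42,.67,.09,.31)
print("stand",rect(box(*st,.006,.1)),"bearers",rect(box(*st,.024,.1)))
b=box(*st,.024,.1);print(np.median(b[:,2]))
p,d=camera("side")
P=cloud("side",d,full); h=box(*bed,.098,.13);print("side grip",len(h),rect(h),h.mean(0),h[:,2].max())
for n in("sleeve","grip","plate_mid"):marks("side",[n]);
E
```

```text
plate (array([ 546.5, -203.5]), array([114.9, 186.3]), 80.8) blk (array([ 544.4, -205.8]), array([126.5, 199.1]), 80.8) board (array([ 544.8, -212.4]), array([287.5, 213.7]), 0.1)
grip 207 (array([ 504.4, -198.6]), array([82.9, 17.8]), 80.2) [ 0.50411714 -0.19764348  0.1121258 ] 0.12022582846022656
stand (array([545.5, 200. ]), array([248.7, 212. ]), 0.1) bearers (array([543. , 201.7]), array([130.7, 146.9]), 73.3)
0.031919005371180156
side grip 234 (array([ 504.2, -201.3]), array([85.5, 17.3]), 79.2) [ 0.50175891 -0.20722888  0.11059542] 0.11652653715738143
side sleeve 0.66 [0.2838 0.2184 0.0718] [167. 205.]
side sleeve 0.59 [ 0.5063 -0.1998  0.1063] [316. 255.]
side grip 0.75 [0.2814 0.2185 0.0707] [166. 205.]
side grip 0.57 [ 0.5096 -0.2042  0.1046] [319. 256.]
side plate_mid 0.73 [ 0.5411 -0.2041  0.0401] [327. 272.]
side plate_mid 0.73 [0.2837 0.2161 0.0069] [170. 223.]
```

View pics/crop.png

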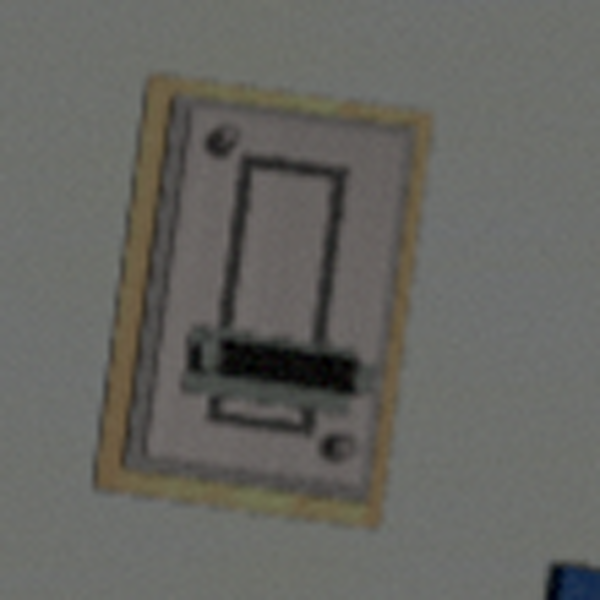

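The crop confirms the grey steel plate: its black grip is at about (365,210) in the full image, with pins at the far-left and near-right corners. The plate's yaw is about -9.5°, its carriage stands at about -40 mm, and the stand's yaw is about -16.7°. I'll swing over now.

Emit:
servo_tool([
  [[0, 0, 5.2], [-0.05, 0, 0], 100],
  [[0, 0, 5.2], [-0.05, 0, 0], 100],
  [[0, 0, 5.2], [-0.05, 0, 0], 100],
  [[0, 0, 5.2], [-0.05, 0, 0], 100],
  [[0, 0, 5.2], [-0.05, 0, 0], 100],
  [[0, 0, 5.2], [-0.05, 0, 0], 100],
  [[0, 0, 5.2], [-0.05, 0, 0], 100],
  [[0, 0, 5.2], [-0.05, 0, 0], 100],
  [[0, 0, 5.2], [-0.05, 0, 0], 100],
  [[0, 0, 5.2], [-0.05, 0, 0], 100],
  [[0, 0, 5.2], [-0.05, 0, 0], 100],
  [[0, 0, 5.2], [-0.05, 0, 0], 100],
], force=40)

```text
time: 2.35
ee_pos: [0.5528, 0.1506, 0.231]
tcp_rot: [180.0, -0.0, 103.9]
wrist_force: [0.3, -0.5, -0.3]
opening: 0.0855
grasp_force: 0.0
```

Emit:
servo_tool([
  [[0, 0, 5.2], [-0.05, 0, 0], 60],
  [[0, 0, 5.2], [-0.05, 0, 0], 60],
  [[0, 0, 5.2], [-0.05, 0, 0], 60],
  [[0, 0, 4], [-0.05, 0, 0], 60],
  [[0, 0, 2], [-0.05, 0, 0], 60],
  [[0, 0, 0], [0, 0, 0], 60],
  [[0, 0, 0], [0, 0, 0], 60],
])

```text
time: 3.05
ee_pos: [0.569, -0.0963, 0.2312]
tcp_rot: [-180.0, -0.0, 82.4]
wrist_force: [-0.1, 0.0, -0.5]
opening: 0.0513
grasp_force: 0.0
```

Emit:
servo_tool([
  [[0, 0, 1.9], [0, 0, 0], 60],
  [[0, 0, 0], [-0.04, -0.017, 0], 60],
  [[0, 0, 0], [-0.04, -0.017, 0], 60],
  [[0, 0, 0], [-0.032, -0.013, 0], 60],
  [[0, 0, 0], [0, 0, 0.04], 60],
  [[0, 0, 0], [0, 0, 0.035], 60],
  [[0, 0, 0], [0, 0, 0.015], 60],
  [[0, 0, 0], [0, 0, 0], 60],
])

```text
time: 3.85
ee_pos: [0.504, -0.1965, 0.1395]
tcp_rot: [-179.8, -0.0, 80.7]
wrist_force: [-1.6, 0.3, 1.3]
opening: 0.0514
grasp_force: 0.0
```

```bash
python3 - <<'E'
from h import *
p,d=camera("side"); o=get_obs(); print(o["ee_pos"],o["tcp_rot"],o["opening"])
cv2.imwrite("pics/s1.png",cv2.resize(p[180:330,230:430][:,:,::-1],(800,600),interpolation=cv2.INTER_CUBIC))
print(px("side",o["ee_pos"]),px("side",[.504,-.199,.106]))
marks("side",["grip","plate_mid"])
E
```

```text
[ 0.50472384 -0.19692596  0.14146395] [-1.79953419e+02 -1.53119958e-02  8.07391853e+01] 0.05156756811116339
[316. 243.] [315. 255.]
side grip 0.96 [0.2821 0.2148 0.0713] [166. 206.]
side grip 0.71 [ 0.5102 -0.2016  0.1056] [318. 255.]
side plate_mid 0.91 [0.2817 0.2199 0.0081] [169. 222.]
side plate_mid 0.61 [ 0.5433 -0.2058  0.0411] [328. 271.]
```

View pics/s1.png

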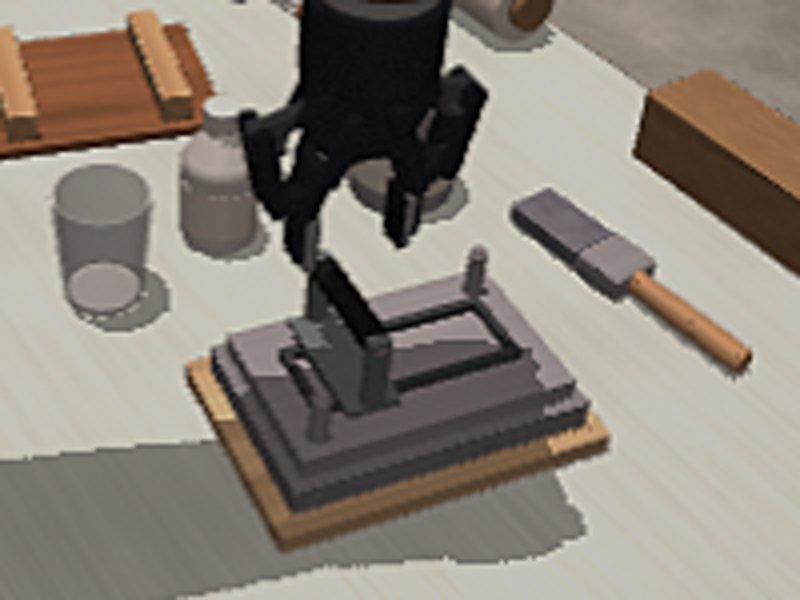

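The fingers straddle the grip: tips are at crop (310,265) and (400,240), and the grip is centred at (345,300). I'll descend and pinch.

Emit:
servo_tool([
  [[0, 0, 0], [-0.002, 0, 0.02], 60],
  [[0, 0, 0], [0, 0, 0.02], 60],
  [[0, 0, 0], [0, 0, 0.014], 60],
  [[0, 0, 0], [0, 0, 0], 60],
  [[0, 0, 0], [0, 0, 0], 0],
  [[0, 0, 0], [0, 0, 0], 0],
  [[0, 0, 0], [0, 0, 0], 0],
  [[0, 0, 0], [0, 0, 0], 0],
  [[0, 0, 0], [0, 0, 0], 0],
  [[0, 0, 0], [0, 0, 0], 0],
  [[0, 0, 0], [0, 0, 0], 0],
], force=40)

```text
time: 5.1
ee_pos: [0.5049, -0.2001, 0.0887]
tcp_rot: [179.9, 0.0, 80.6]
wrist_force: [-0.8, 0.6, 6.1]
opening: 0.0168
grasp_force: 39.0
```

```bash
python3 - <<'E'
from h import *
o=get_obs(); print({k:np.round(v,4) for k,v in o.items() if k[0]!="q"})
E
```

```text
{'time': np.float64(5.1), 'joint_efforts': array([-9.99000e-02, -4.73288e+01,  4.40694e+01, -5.02300e-01,
       -5.03000e-02, -8.90000e-03]), 'ee_pos': array([ 0.5049, -0.2001,  0.0887]), 'tcp_rot': array([1.798782e+02, 2.100000e-02, 8.064570e+01]), 'wrist_force': array([-0.7835,  0.6068,  6.0759]), 'torque': array([ 0.1351,  0.2006, -0.0581]), 'grasp_force': np.float64(39.0217), 'opening': np.float64(0.0168)}
```

Emit:
servo_tool([
  [[0, 0, 0], [0, 0.003, -0.001], 0],
  [[0, 0, 0], [0, 0.004, 0], 0],
  [[0, 0, 0], [0, 0.004, 0], 0],
  [[0, 0, 0], [0, 0.004, 0], 0],
  [[0, 0, 0], [0, 0.004, 0], 0],
  [[0, 0, 0], [0, 0.004, 0], 0],
  [[0, 0, 0], [0, 0.004, 0], 0],
  [[0, 0, 0], [0, 0.004, 0], 0],
  [[0, 0, 0], [0, 0.004, 0], 0],
  [[0, 0, 0], [0, 0.004, 0], 0],
  [[0, 0, 0], [0, 0, 0], 0],
])

```text
time: 6.2
ee_pos: [0.5437, -0.2065, 0.0887]
tcp_rot: [179.9, 0.0, 80.6]
wrist_force: [-1.6, -0.6, 5.1]
opening: 0.0166
grasp_force: 39.7
```

```bash
cat >> h.py <<'E'
def st():
    o=get_obs(); a=np.radians(-9.4); u=np.array([np.cos(a),np.sin(a),0]); v=np.array([-np.sin(a),np.cos(a),0])
    f=o["wrist_force"]; e=o["ee_pos"]-[.5445,-.2055,0]
    print("t",round(o["time"],2),"F(x,y,z plate)",np.round([f@u,f@v,f[2]],2),"pos",np.round([e@u*1e3,e@v*1e3,e[2]*1e3],1),"rot",np.round(o["tcp_rot"],2),"tq",np.round([o["torque"]@u,o["torque"]@v],3),"gf",round(float(o["grasp_force"]),1))
def tilt(cam):
    # plate's top surface points: height against x and y (plate axes)
    p,d=camera(cam); P=cloud(cam,d,np.ones(d.shape,bool))-[.5445,-.2055,0]
    a=np.radians(-9.4); x=P[:,0]*np.cos(a)+P[:,1]*np.sin(a); y=-P[:,0]*np.sin(a)+P[:,1]*np.cos(a); z=P[:,2]
    m=(abs(x)<.084)&(abs(y)<.05)&(z>.04)&(z<.075)
    x,y,z=x[m],y[m],z[m]; 
    for _ in range(4):
        A=np.c_[x,y,np.ones(len(x))]; s=np.linalg.lstsq(A,z,rcond=None)[0]; r=abs(z-A@s); k=r<max(.003,1.5*np.median(r)); x,y,z=x[k],y[k],z[k]
    print(cam,len(z),"slope x,y rad",s[:2].round(4),"z mid mm",(s[2]*1e3).round(1))
E
python3 - <<'E'
from h import *
st();tilt("top");tilt("side");st()
E
```

```text
t 6.2 F(x,y,z plate) [-1.49 -0.89  5.06] pos [-0.6 -1.2 88.7] rot [1.7993e+02 2.0000e-02 8.0650e+01] tq [-0.084  0.241] gf 39.7
top 549 slope x,y rad [ 0.0074 -0.0015] z mid mm 51.0
side 1084 slope x,y rad [0.0003 0.0106] z mid mm 49.6
t 6.3 F(x,y,z plate) [ 0.52 -0.65  5.19] pos [-0.6 -1.2 88.7] rot [1.7991e+02 2.0000e-02 8.0650e+01] tq [-0.088  0.032] gf 39.7
```

Emit:
servo_tool([
  [[0, 0, 0], [0, 0, -0.0005], 0],
  [[0, 0, 0], [0, 0, -0.0005], 0],
  [[0, 0, 0], [0, 0, -0.0005], 0],
  [[0, 0, 0], [0, 0, -0.0005], 0],
  [[0, 0, 0], [0, 0, 0], 0],
  [[0, 0, 0], [0, 0, 0], 0],
])

```text
time: 6.9
ee_pos: [0.5424, -0.2061, 0.0897]
tcp_rot: [-179.9, -0.0, 80.6]
wrist_force: [0.8, 0.7, -7.1]
opening: 0.0168
grasp_force: 39.1
```

```bash
python3 - <<'E'
from h import *
st();tilt("top");tilt("side");st()
E
```

```text
t 6.9 F(x,y,z plate) [ 0.68  0.8  -7.12] pos [-2.  -0.9 89.7] rot [-1.7993e+02 -2.0000e-02  8.0650e+01] tq [-0.03  -0.025] gf 39.1
top 530 slope x,y rad [ 0.0106 -0.0217] z mid mm 52.1
side 1101 slope x,y rad [0.0112 0.0087] z mid mm 50.6
t 7.0 F(x,y,z plate) [-0.37  0.15 -6.63] pos [-1.8 -1.  89.9] rot [-1.7996e+02 -1.0000e-02  8.0650e+01] tq [-0.007 -0.011] gf 39.1
```

Emit:
servo_tool([
  [[0, 0, 0], [0, 0, -0.0005], 0],
  [[0, 0, 0], [0, 0, -0.0005], 0],
  [[0, 0, 0], [0, 0, -0.0005], 0],
  [[0, 0, 0], [0, 0, -0.0005], 0],
  [[0, 0, 0], [0, 0, 0], 0],
  [[0, 0, 0], [0, 0, 0], 0],
])

```text
time: 7.6
ee_pos: [0.5427, -0.2063, 0.0923]
tcp_rot: [180.0, 0.0, 80.6]
wrist_force: [-0.6, -0.2, -6.4]
opening: 0.0169
grasp_force: 39.1
```

```bash
python3 - <<'E'
from h import *
st();tilt("top");tilt("side");st()
E
```

```text
t 7.6 F(x,y,z plate) [-0.54 -0.3  -6.42] pos [-1.6 -1.  92.3] rot [180.     0.    80.65] tq [0.024 0.14 ] gf 39.1
top 575 slope x,y rad [ 0.0177 -0.0017] z mid mm 54.3
side 1118 slope x,y rad [0.0136 0.0082] z mid mm 53.0
t 7.7 F(x,y,z plate) [-0.71 -0.01 -7.34] pos [-1.6 -1.  92.3] rot [180.     0.    80.65] tq [-0.057  0.178] gf 39.1
```

Emit:
servo_tool([
  [[0, 0, 0], [0, 0, -0.0005], 0],
  [[0, 0, 0], [0, 0, -0.0005], 0],
  [[0, 0, 0], [0, 0, -0.0005], 0],
  [[0, 0, 0], [0, 0, -0.0005], 0],
  [[0, 0, 0], [0, 0, -0.0005], 0],
  [[0, 0, 0], [0, 0, -0.0005], 0],
  [[0, 0, 0], [0, 0, 0], 0],
  [[0, 0, 0], [0, 0, 0], 0],
])

```text
time: 8.5
ee_pos: [0.5428, -0.2063, 0.0953]
tcp_rot: [180.0, 0.0, 80.6]
wrist_force: [-0.4, 0.8, -6.5]
opening: 0.0166
grasp_force: 39.1
```

```bash
python3 - <<'E'
from h import *
st();tilt("top");tilt("side");st();tilt("side");st()
E
```

```text
t 8.5 F(x,y,z plate) [-0.49  0.73 -6.53] pos [-1.6 -1.  95.3] rot [179.99   0.    80.65] tq [0.023 0.183] gf 39.1
top 562 slope x,y rad [ 0.0153 -0.0045] z mid mm 57.3
side 1115 slope x,y rad [0.0128 0.0082] z mid mm 56.0
t 8.6 F(x,y,z plate) [-0.59 -0.21 -7.14] pos [-1.6 -1.  95.3] rot [179.99   0.    80.65] tq [-0.023  0.143] gf 39.1
side 1098 slope x,y rad [0.0141 0.0066] z mid mm 56.1
t 8.65 F(x,y,z plate) [-0.73 -0.64 -5.92] pos [-1.6 -1.  95.3] rot [179.99   0.    80.65] tq [-0.02   0.155] gf 39.1
```

Emit:
servo_tool([
  [[0, 0, 0], [0, -0.0005, 0], 0],
  [[0, 0, 0], [0, -0.0005, 0], 0],
  [[0, 0, 0], [0, 0, 0], 0],
  [[0, 0, 0], [0, 0, 0], 0],
])

```text
time: 9.05
ee_pos: [0.5418, -0.2061, 0.0953]
tcp_rot: [180.0, -0.0, 80.6]
wrist_force: [0.8, -0.1, -6.3]
opening: 0.0167
grasp_force: 39.2
```

```bash
python3 - <<'E'
from h import *
st();tilt("top");tilt("side");st();tilt("side");st()
E
```

```text
t 9.05 F(x,y,z plate) [ 0.83  0.09 -6.28] pos [-2.6 -1.  95.3] rot [179.99  -0.    80.65] tq [-0.006  0.021] gf 39.2
top 583 slope x,y rad [0.0286 0.001 ] z mid mm 57.1
side 1140 slope x,y rad [0.0285 0.0073] z mid mm 56.0
t 9.15 F(x,y,z plate) [-0.51  0.55 -6.01] pos [-2.6 -1.  95.3] rot [180.    -0.    80.65] tq [0.021 0.038] gf 39.2
side 1143 slope x,y rad [0.0274 0.0067] z mid mm 55.9
t 9.2 F(x,y,z plate) [-0.11  0.58 -6.83] pos [-2.6 -1.  95.3] rot [180.     0.    80.65] tq [-0.006 -0.01 ] gf 39.2
```

Emit:
servo_tool([
  [[0, 0, 0], [0, -0.0005, -0.001], 0],
  [[0, 0, 0], [0, 0, -0.001], 0],
  [[0, 0, 0], [0, 0, -0.001], 0],
  [[0, 0, 0], [0, 0, 0], 0],
  [[0, 0, 0], [0, 0, 0], 0],
])

```text
time: 9.7
ee_pos: [0.5413, -0.206, 0.0983]
tcp_rot: [-180.0, 0.0, 80.6]
wrist_force: [-0.1, -0.3, -6.6]
opening: 0.0167
grasp_force: 39.1
```

```bash
python3 - <<'E'
from h import *
st();tilt("top");tilt("side");st();tilt("side");st()
E
```

```text
t 9.7 F(x,y,z plate) [-0.09 -0.34 -6.57] pos [-3.1 -1.  98.3] rot [-180.      0.     80.65] tq [0.006 0.084] gf 39.1
top 579 slope x,y rad [ 0.0378 -0.0189] z mid mm 60.4
side 1150 slope x,y rad [0.0363 0.0069] z mid mm 59.0
t 9.8 F(x,y,z plate) [ 0.04 -0.26 -5.57] pos [-3.1 -1.  98.3] rot [-180.      0.     80.65] tq [0.022 0.143] gf 39.1
side 1115 slope x,y rad [0.0357 0.0074] z mid mm 59.0
t 9.85 F(x,y,z plate) [-0.47  0.15 -6.39] pos [-3.1 -1.  98.2] rot [-180.     -0.     80.64] tq [-0.047  0.066] gf 39.1
```

Emit:
servo_tool([
  [[0, 0, 0], [0, 0, 0.002], 0],
  [[0, 0, 0], [0, 0, 0.002], 0],
  [[0, 0, 0], [0, 0, 0.002], 0],
  [[0, 0, 0], [0, 0, 0.0015], 0],
  [[0, 0, 0], [0, 0, 0.0015], 0],
  [[0, 0, 0], [0, 0, 0], 0],
  [[0, 0, 0], [0, -0.003, 0], 0],
  [[0, 0, 0], [0, -0.003, 0], 0],
  [[0, 0, 0], [0, -0.003, 0], 0],
  [[0, 0, 0], [0, 0.0005, 0], 0],
  [[0, 0, 0], [0, 0.0005, 0], 0],
  [[0, 0, 0], [0, 0, 0], 0],
])

```text
time: 11.05
ee_pos: [0.5329, -0.2046, 0.089]
tcp_rot: [-179.9, -0.0, 80.6]
wrist_force: [-0.2, -0.3, -5.9]
opening: 0.0167
grasp_force: 39.2
```

```bash
python3 - <<'E'
from h import *
st();tilt("side");st()
E
```

```text
t 11.05 F(x,y,z plate) [-0.11 -0.34 -5.92] pos [-11.6  -1.   89. ] rot [-179.93   -0.     80.64] tq [ 0.007 -0.049] gf 39.2
side 1111 slope x,y rad [-0.0015  0.0059] z mid mm 49.6
t 11.1 F(x,y,z plate) [-0.15 -1.08 -5.56] pos [-11.6  -1.   88.9] rot [-1.7993e+02 -1.0000e-02  8.0640e+01] tq [ 0.024 -0.011] gf 39.3
```

Emit:
servo_tool([
  [[0, 0, 0], [0, 0, -0.001], 0],
  [[0, 0, 0], [0, 0, -0.001], 0],
  [[0, 0, 0], [0, 0, -0.001], 0],
  [[0, 0, 0], [0, 0, -0.001], 0],
  [[0, 0, 0], [0, 0, -0.001], 0],
  [[0, 0, 0], [0, 0, 0], 0],
  [[0, 0, 0], [0, 0, 0], 0],
])

```text
time: 11.8
ee_pos: [0.5334, -0.2047, 0.0943]
tcp_rot: [180.0, 0.0, 80.6]
wrist_force: [0.1, 0.2, -7.3]
opening: 0.0166
grasp_force: 39.2
```

```bash
python3 - <<'E'
from h import *
st();tilt("top");tilt("side");st();tilt("side");st()
E
```

```text
t 11.8 F(x,y,z plate) [ 0.09  0.21 -7.31] pos [-11.1  -1.   94.3] rot [180.     0.    80.65] tq [-0.043 -0.009] gf 39.2
top 574 slope x,y rad [-0.0048 -0.0009] z mid mm 56.6
side 1089 slope x,y rad [0.0006 0.007 ] z mid mm 55.0
t 11.9 F(x,y,z plate) [-0.3  -0.24 -6.58] pos [-11.2  -1.   94.2] rot [-179.99   -0.     80.65] tq [-0.025 -0.   ] gf 39.2
side 1093 slope x,y rad [-0.0009  0.0081] z mid mm 55.0
t 11.95 F(x,y,z plate) [ 0.15  0.15 -7.31] pos [-11.1  -1.   94.2] rot [-180.     -0.     80.65] tq [-0.031  0.05 ] gf 39.2
```

Emit:
servo_tool([
  [[0, 0, 0], [0, 0, -0.001], 0],
  [[0, 0, 0], [0, 0, -0.002], 0],
  [[0, 0, 0], [0, 0, -0.002], 0],
  [[0, 0, 0], [0, 0, -0.002], 0],
  [[0, 0, 0], [0, 0, -0.002], 0],
  [[0, 0, 0], [0, -0.0005, -0.001], 0],
  [[0, 0, 0], [0, 0, 0], 0],
  [[0, 0, 0], [0, 0, 0], 0],
])

```text
time: 12.75
ee_pos: [0.5329, -0.2046, 0.1043]
tcp_rot: [180.0, -0.0, 80.6]
wrist_force: [1.3, 0.3, -6.2]
opening: 0.0168
grasp_force: 39.3
```

```bash
python3 - <<'E'
from h import *
st();tilt("side");st();tilt("side");st()
E
```

```text
t 12.75 F(x,y,z plate) [ 1.22  0.47 -6.21] pos [-11.6  -1.  104.3] rot [179.99  -0.    80.65] tq [ 0.04  -0.116] gf 39.3
side 1137 slope x,y rad [0.0002 0.005 ] z mid mm 65.0
t 12.8 F(x,y,z plate) [ 0.51 -0.1  -6.66] pos [-11.6  -1.  104.3] rot [179.99   0.    80.65] tq [-0.02 -0.07] gf 39.3
side 1099 slope x,y rad [0.0003 0.0054] z mid mm 64.9
t 12.85 F(x,y,z plate) [ 0.39  1.11 -7.07] pos [-11.6  -1.  104.2] rot [180.    -0.    80.64] tq [ 0.004 -0.078] gf 39.3
```

Emit:
servo_tool([
  [[0, 0, 0], [0, 0.0005, 0], 0],
  [[0, 0, 0], [0, 0.0005, 0], 0],
  [[0, 0, 0], [0, 0, 0], 0],
  [[0, 0, 0], [0, 0, 0], 0],
])

```text
time: 13.25
ee_pos: [0.5338, -0.2048, 0.1042]
tcp_rot: [-180.0, -0.0, 80.6]
wrist_force: [-0.0, 0.6, -6.3]
opening: 0.0168
grasp_force: 39.2
```

```bash
python3 - <<'E'
from h import *
st();tilt("side");st();tilt("side");st()
E
```

```text
t 13.25 F(x,y,z plate) [-0.14  0.61 -6.33] pos [-10.6  -1.  104.2] rot [-179.99   -0.     80.65] tq [-0.029 -0.02 ] gf 39.2
side 1119 slope x,y rad [-0.0007  0.0044] z mid mm 64.9
t 13.3 F(x,y,z plate) [-0.15 -0.25 -6.57] pos [-10.6  -1.  104.2] rot [-179.99    0.     80.65] tq [0.028 0.013] gf 39.2
side 1117 slope x,y rad [-0.0014  0.0049] z mid mm 64.9
t 13.35 F(x,y,z plate) [-0.73  0.67 -7.2 ] pos [-10.6  -1.  104.3] rot [-180.     -0.     80.64] tq [-0.028  0.017] gf 39.2
```

Emit:
servo_tool([
  [[0, 0, 0], [0, 0, -0.003], 0],
  [[0, 0, 0], [0, 0, -0.003], 0],
  [[0, 0, 0], [0, 0, -0.003], 0],
  [[0, 0, 0], [0, 0, -0.003], 0],
  [[0, 0, 0], [0, 0, -0.003], 0],
  [[0, 0, 0], [0, 0, -0.003], 0],
  [[0, 0, 0], [0, 0, -0.003], 0],
  [[0, 0, 0], [0, 0, 0], 0],
])

```text
time: 14.15
ee_pos: [0.5341, -0.2049, 0.1258]
tcp_rot: [180.0, 0.0, 80.7]
wrist_force: [-0.5, 1.2, -7.2]
opening: 0.0168
grasp_force: 39.2
```

```bash
sed -i 's/(z<.075)/(z<zmax)/; s/def tilt(cam)/def tilt(cam,zmax=.075)/; s/(z>.04)/(z>zmax-.035)/' h.py; python3 - <<'E'
from h import *
st();tilt("side",.1);st()
E
```

```text
t 14.15 F(x,y,z plate) [-0.64  1.1  -7.17] pos [-10.4  -1.1 125.8] rot [1.7996e+02 1.0000e-02 8.0650e+01] tq [ 0.007 -0.039] gf 39.2
side 1113 slope x,y rad [-0.0015  0.0034] z mid mm 86.6
t 14.2 F(x,y,z plate) [ 0.09 -0.39 -5.62] pos [-10.5  -1.1 125.6] rot [1.7998e+02 1.0000e-02 8.0650e+01] tq [ 0.051 -0.044] gf 39.2
```

Still level and free. I'll carry on lifting it clear of the pins.

Emit:
servo_tool([
  [[0, 0, 0], [0, 0, -0.003], 0],
  [[0, 0, 0], [0, 0, -0.004], 0],
  [[0, 0, 0], [0, 0, -0.004], 0],
  [[0, 0, 0], [0, 0, -0.004], 0],
  [[0, 0, 0], [0, 0, -0.004], 0],
  [[0, 0, 0], [0, 0, -0.003], 0],
  [[0, 0, 0], [0, 0, -0.002], 0],
  [[0, 0, 0], [0, 0, 0], 0],
  [[0, 0, 0], [0, 0, 0], 0],
  [[0, 0, 0], [0, 0, 0], 0],
  [[0, 0, 0], [0, 0, 0], 0],
  [[0, 0, 0], [0, 0, 0], 0],
])

```text
time: 15.4
ee_pos: [0.5338, -0.2048, 0.1492]
tcp_rot: [-180.0, -0.0, 80.6]
wrist_force: [-0.0, -0.1, -7.6]
opening: 0.0165
grasp_force: 39.2
```

```bash
python3 - <<'E'
from h import *
st();tilt("side",.125);st()
E
```

```text
t 15.4 F(x,y,z plate) [-0.01 -0.09 -7.62] pos [-10.7  -1.  149.2] rot [-179.99   -0.     80.65] tq [0.047 0.071] gf 39.2
side 1179 slope x,y rad [-0.004   0.0058] z mid mm 109.9
t 15.45 F(x,y,z plate) [ 0.18  0.49 -7.45] pos [-10.7  -1.  149.2] rot [-179.99   -0.     80.65] tq [0.015 0.054] gf 39.2
```

Emit:
servo_tool([
  [[0, 0, 0], [0, 0, -0.003], 0],
  [[0, 0, 0.5], [0, 0, -0.006], 0],
  [[0, 0, 0.8], [0, 0, -0.008], 0],
  [[0, 0, 1], [0, 0, -0.008], 0],
  [[0, 0, 1], [0, 0, -0.008], 0],
  [[0, 0, 1], [0, 0, -0.008], 0],
  [[0, 0, 1], [0, 0, -0.008], 0],
  [[0, 0, 1], [0, 0, -0.006], 0],
  [[0, 0, 0.7], [0, 0, -0.004], 0],
  [[0, 0, 0.3], [0, 0, -0.001], 0],
  [[0, 0, 0], [0, 0, 0], 0],
])

```text
time: 16.55
ee_pos: [0.5339, -0.2048, 0.2092]
tcp_rot: [-180.0, 0.0, 73.3]
wrist_force: [0.4, 0.5, -6.5]
opening: 0.0168
grasp_force: 39.2
```

```bash
python3 - <<'E'
from h import *
st();tilt("side",.185);p,d=camera("side");cv2.imwrite("pics/s2.png",p[:,:,::-1])
E
```

```text
t 16.55 F(x,y,z plate) [ 0.34  0.55 -6.52] pos [-10.6  -1.1 209.2] rot [-179.99    0.     73.34] tq [0.015 0.009] gf 39.2
side 1203 slope x,y rad [-0.0037  0.0067] z mid mm 170.1
```

View pics/s2.png

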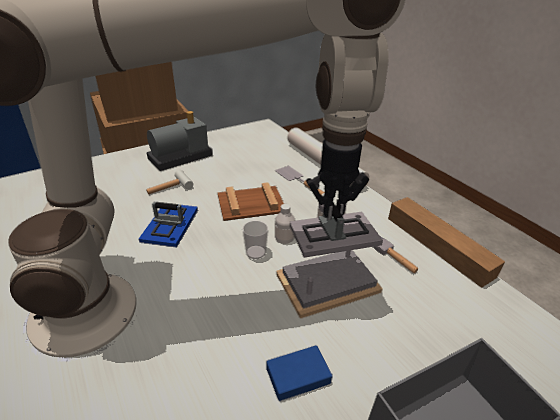

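The plate hangs level at (338,235), and the bed below shows bare pins at about (310,288) and (349,262). I'll carry it over to the stand.

Emit:
servo_tool([
  [[0, 0, 0], [0.004, -0.0012, 0], 0],
  [[0, 0, 0], [0.008, -0.0024, 0], 0],
  [[0, 0, 0], [0.012, -0.0036, 0], 0],
  [[0, 0, 0], [0.016, -0.0048, 0], 0],
  [[0, 0, 0], [0.0195, -0.0059, 0], 0],
  [[0, 0, 0], [0.0195, -0.0059, 0], 0],
  [[0, 0, 0], [0.0195, -0.0059, 0], 0],
  [[0, 0, 0], [0.0195, -0.0059, 0], 0],
  [[0, 0, 0], [0.0195, -0.0059, 0], 0],
  [[0, 0, 0], [0.0195, -0.0059, 0], 0],
  [[0, 0, 0], [0.0195, -0.0059, 0], 0],
  [[0, 0, 0], [0.0195, -0.0059, 0], 0],
])

```text
time: 17.85
ee_pos: [0.5328, 0.0021, 0.2095]
tcp_rot: [180.0, -0.0, 73.4]
wrist_force: [0.4, 0.2, -6.5]
opening: 0.0166
grasp_force: 39.2
```

Emit:
servo_tool([
  [[0, 0, 0], [0.0195, -0.0059, 0], 0],
  [[0, 0, 0], [0.0195, -0.0059, 0], 0],
  [[0, 0, 0], [0.0195, -0.0059, 0], 0],
  [[0, 0, 0], [0.0195, -0.0059, 0], 0],
  [[0, 0, 0], [0.0195, -0.0059, 0], 0],
  [[0, 0, 0], [0.0195, -0.0059, 0], 0],
  [[0, 0, 0], [0.0195, -0.0059, 0], 0],
  [[0, 0, 0], [0.0185, -0.0056, 0], 0],
  [[0, 0, 0], [0.016, -0.0048, 0], 0],
  [[0, 0, 0], [0.012, -0.0036, 0], 0],
  [[0, 0, 0], [0.008, -0.0024, 0], 0],
  [[0, 0, 0], [0.004, -0.0012, 0], 0],
])

```text
time: 19.05
ee_pos: [0.5326, 0.2044, 0.2092]
tcp_rot: [-180.0, 0.0, 73.4]
wrist_force: [1.1, 0.4, -5.7]
opening: 0.0166
grasp_force: 39.3
```

Emit:
servo_tool([
  [[0, 0, 0], [0, 0, 0], 0],
  [[0, 0, 0], [0, 0, 0], 0],
  [[0, 0, 0], [0, 0, 0], 0],
  [[0, 0, 0], [0, 0, 0], 0],
])

```text
time: 19.45
ee_pos: [0.5329, 0.2031, 0.2094]
tcp_rot: [180.0, -0.0, 73.3]
wrist_force: [0.4, -0.1, -6.7]
opening: 0.0167
grasp_force: 39.3
```

```bash
cat >> h.py <<'E'
def standview(z0,z1,cam="top"):
    p,d=camera(cam); P=cloud(cam,d,np.ones(d.shape,bool))
    m=(P[:,0]>.42)&(P[:,0]<.67)&(P[:,1]>.09)&(P[:,1]<.31)&(P[:,2]>z0)&(P[:,2]<z1); Q=P[m]
    A=np.c_[Q[:,:2]-[.543,.2015],np.ones(len(Q))]; s=np.linalg.lstsq(A,Q[:,2],rcond=None)[0]
    print(cam,len(Q),rect(Q),"slope world x,y",s.round(4)); return p
E
python3 - <<'E'
from h import *
st();print(get_obs()["ee_pos"]);standview(.155,.18);standview(.155,.18,"side")
E
```

```text
t 19.45 F(x,y,z plate) [ 0.38 -0.02 -6.71] pos [-78.2 401.2 209.4] rot [179.99  -0.    73.3 ] tq [0.033 0.018] gf 39.3
[0.53287265 0.20313009 0.20937011]
top 1135 (array([547.3, 197.6]), array([108.4, 170.1]), 73.7) slope world x,y [-0.0139  0.0138  0.1705]
side 1173 (array([543.8, 198.1]), array([117.4, 181.2]), 73.1) slope world x,y [-0.0025  0.0605  0.1705]
```

Emit:
servo_tool([
  [[0, 0, 0], [0.001, 0, 0.004], 0],
  [[0, 0, 0], [0.001, 0, 0.008], 0],
  [[0, 0, 0], [0, 0, 0.012], 0],
  [[0, 0, 0], [0, 0, 0.014], 0],
  [[0, 0, 0], [0, 0, 0.014], 0],
  [[0, 0, 0], [0, 0, 0.014], 0],
  [[0, 0, 0], [0, 0, 0.014], 0],
  [[0, 0, 0], [0, 0, 0.012], 0],
  [[0, 0, 0], [0, 0, 0.01], 0],
  [[0, 0, 0], [0, 0, 0.006], 0],
  [[0, 0, 0], [0, 0, 0.004], 0],
  [[0, 0, 0], [0, 0, 0.003], 0],
])

```text
time: 20.75
ee_pos: [0.5335, 0.2056, 0.0943]
tcp_rot: [180.0, -0.0, 73.3]
wrist_force: [-0.4, 0.4, -6.6]
opening: 0.0164
grasp_force: 39.3
```

```bash
python3 - <<'E'
from h import *
st();standview(.05,.075);p=standview(.05,.075,"side")
cv2.imwrite("pics/s3.png",cv2.resize(p[120:270,150:350][:,:,::-1],(800,600),interpolation=cv2.INTER_CUBIC))
E
```

```text
t 20.75 F(x,y,z plate) [-0.49  0.28 -6.63] pos [-78.  403.8  94.3] rot [ 1.7998e+02 -2.0000e-02  7.3350e+01] tq [0.014 0.006] gf 39.3
top 882 (array([559.7, 156.6]), array([187.6,  86.1]), 14.6) slope world x,y [-0.0358  0.0379  0.0582]
side 1087 (array([544.8, 200.9]), array([117. , 181.3]), 72.8) slope world x,y [-0.0219  0.0179  0.0568]
```

View pics/s3.png

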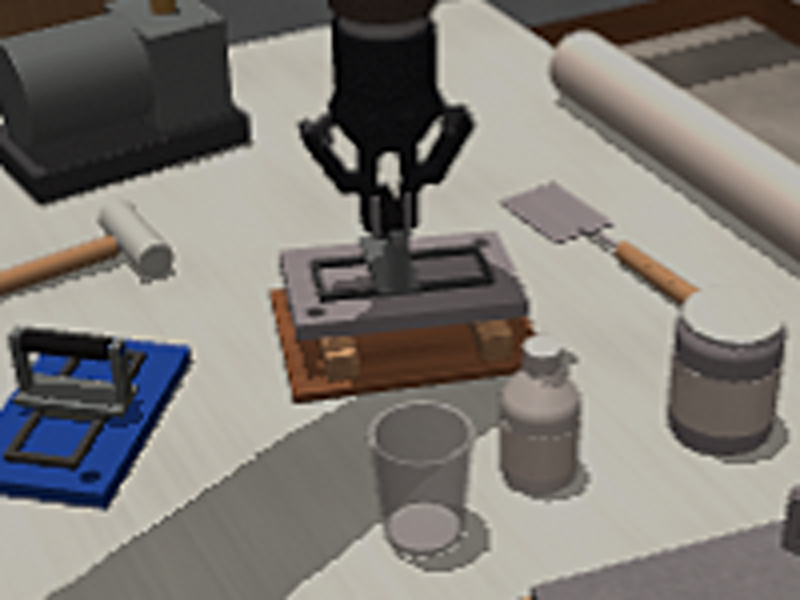

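The plate hangs just above the stand, in line with it: its corners are at crop (283,250) and (527,300), and the bearers show underneath at (340,355) and (497,338). I'll lower it gently.

Emit:
servo_tool([
  [[0, 0, 0], [0, 0, 0.002], 0],
  [[0, 0, 0], [0, 0, 0.002], 0],
  [[0, 0, 0], [0, 0, 0.001], 0],
  [[0, 0, 0], [0, 0, 0.001], 0],
  [[0, 0, 0], [0, 0, 0.001], 0],
  [[0, 0, 0], [0, 0, 0.001], 0],
  [[0, 0, 0], [0, 0, 0.001], 0],
  [[0, 0, 0], [0, 0, 0.0005], 0],
  [[0, 0, 0], [0, 0, 0], 0],
  [[0, 0, 0], [0, 0, 0], 0],
])

```text
time: 21.85
ee_pos: [0.5334, 0.2056, 0.0849]
tcp_rot: [180.0, -0.0, 73.3]
wrist_force: [-0.1, -1.0, -5.0]
opening: 0.0165
grasp_force: 39.4
```

```bash
python3 - <<'E'
from h import *
st();standview(.036,.06,"side")
E
```

```text
t 21.85 F(x,y,z plate) [ 0.05 -1.03 -5.01] pos [-78.1 403.8  84.9] rot [ 1.7999e+02 -1.0000e-02  7.3350e+01] tq [-0.024  0.05 ] gf 39.4
side 1145 (array([546.1, 201.2]), array([116.3, 181. ]), 73.0) slope world x,y [0.0077 0.0279 0.047 ]
```

Emit:
servo_tool([
  [[0, 0, 0], [0, 0, 0.0005], 0],
  [[0, 0, 0], [0, 0, 0.0005], 0],
  [[0, 0, 0], [0, 0, 0], 0],
  [[0, 0, 0], [0, 0, 0], 0],
])

```text
time: 22.3
ee_pos: [0.5335, 0.2056, 0.0847]
tcp_rot: [180.0, -0.0, 73.3]
wrist_force: [-4.4, -2.2, 5.3]
opening: 0.0166
grasp_force: 40.4
```

Emit:
servo_tool([
  [[0, 0, 0], [0, 0, -0.0003], 0],
  [[0, 0, 0], [0, 0, 0], 50],
  [[0, 0, 0], [0, 0, 0], 50],
  [[0, 0, 0], [0, 0, 0], 50],
  [[0, 0, 0], [0, 0, 0], 50],
  [[0, 0, 0], [0, 0, -0.005], 50],
  [[0, 0, 0], [0, 0, -0.015], 50],
  [[0, 0, 0], [0, 0, -0.03], 50],
  [[0, 0, 0], [0, 0, -0.04], 50],
  [[0, 0, 0], [0, 0, -0.04], 50],
  [[0, 0, 0], [0, 0, -0.03], 50],
  [[0, 0, 0], [0, 0, 0], 50],
])

```text
time: 23.5
ee_pos: [0.5345, 0.206, 0.2503]
tcp_rot: [179.6, -0.3, 73.3]
wrist_force: [0.2, 1.0, 0.3]
opening: 0.0423
grasp_force: 0.0
```

```bash
python3 - <<'E'
from h import *
st();standview(.036,.06,"side");p=standview(.038,.06);cv2.imwrite("pics/t4.png",p[:,:,::-1])
E
```

```text
t 23.5 F(x,y,z plate) [-0.01  1.    0.35] pos [-77.1 404.4 250.3] rot [179.63  -0.29  73.35] tq [-0.015 -0.002] gf 0.0
side 1146 (array([546.6, 200.5]), array([116.2, 181.6]), 73.3) slope world x,y [0.0077 0.0322 0.047 ]
top 1369 (array([543.3, 201.8]), array([111.5, 182.2]), 73.2) slope world x,y [-0.0005  0.0259  0.0476]
```

View pics/t4.png

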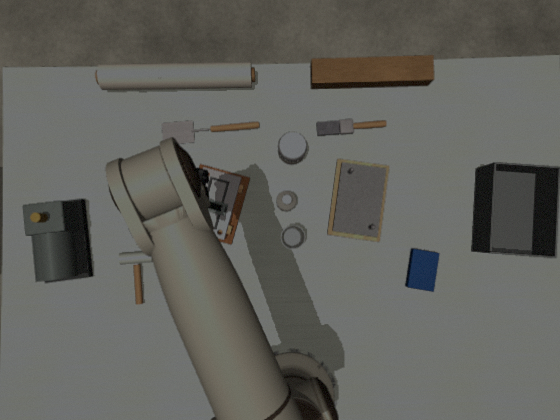

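The bed is empty at (359,200). The plate is on the stand at (218,205), centred within about 1 mm by the top depth measurement, and the other bench things look unmoved.

```bash
python3 -c "
from workcell import job_done; print(job_done())"
```

```text
the job is handed in; nothing more can be done
None
```

The press plate was lifted level off the pins, carried level to the stand, set down centred and in line on the two bearers and let go; the job was handed in at about 24 s, and the hand-in returned no verdict.

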